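# Lock the tube-rack carriage with a mallet

### The arm

A 6-joint arm with a two-finger parallel gripper is mounted at the origin on the work surface. World frame = base frame: x ahead of the robot, y to its left, z up, the work surface at z = 0. Lengths are in mm, angles in degrees, forces in N, time in s.
With the tool pointing down it reaches from about 300 to 850 mm from the base axis. Payload 4.2 kg.
Tool frame: the origin (TCP) lies midway between the tips of the shut fingers; the grasp point (between the pads) lies 19 mm behind it; x points along the fingers, y is the direction in which the jaws open and shut, and the axes are right-handed (so a half turn about x gives the same grasp; the last joint's range is limited). The gripper opens to 91 mm and grips with 3 to 60 N. Pads are 32 mm wide; open, the fingers measure 118 mm over their backs; the gripper's body (76 mm by 178 mm) begins 60 mm behind the grasp point.
Start: joints at [73.052, 18.312, 89.639, -0, 72.044, -1.146], TCP at [156.584, 553.285, 213.976] pointing down, gripper open.
Joint ranges: [-177.97, 177.97], [-48.28, 115.42], [12.27, 149.76], [-77.06, 257.06], [2.81, 150.46], [-146.56, 146.56]. Speed limits (degrees/s): [147.25, 147.25, 180, 180, 180, 180].

### API

Orientations are given as [roll, pitch, yaw] about the fixed x, y, z axes, in that order (R = Rz(yaw) Ry(pitch) Rx(roll)).
In Python, from workcell import env gives the robot as it stands.
- The arm moves only by the shell command python3 -m handwheel 'ROWS' [FORCE]. ROWS is text: rows parted by semicolons, each of 7 numbers parted by spaces: the turn, a rotation vector about the tool's x, y, z in degrees, then the shift along the tool's x, y, z in m, then the finger opening in m, from 0 to 0.0912. In form: rx ry rz x y z grip; .... A call has 1 to 12 rows; each row is the pose to reach, as a shift and turn from the pose commanded when the call began, along the tool's axes at that moment; what a row does not reach only later rows make up. A row lasts 1/12 s, in which the tool goes at most 41.7 mm and 7.16 degrees, less where a joint would pass 70% of its speed; a pose out of reach is approached as far as the arm can. A call with a gripper value outside its range is refused whole. The fingers move at their own pace and stop on an object; FORCE is the grip in N (left out, the last holds). Time passes only in rows, so rows that repeat a pose let the fingers close. It gives the time, the measured TCP pose, the force and the opening at its end, in the units of the state.
- env.state(): the state, without advancing time (a new reading comes with each control period).
- env.grab_frame(name): name is "side" or "top"; returns the picture (480x640x3 uint8, red, green, blue); there is no depth.
- env.get_calibration(name): a dict with "mtx" (3x3 intrinsics, pixels), "T" (4x4, takes a point from camera to world coordinates). Camera axes: x right, y up, looking along -z (the intrinsics and any distortion apply to the point x, -y, -z); pixel columns grow to the right and rows downward; lengths in mm; the calibration is good to about 2 mm. A picture is of the moment at which its call begins. get_calibration takes no time and is no camera call.
- env.job_done(): hands the job in, once; it reports no verdict.
The state is a dict: "time_s": time; "qpos": joint angles; "qvel": joint speeds; "effort": joint torques, N m; "ee_pos": TCP position; "ee_rot": TCP orientation; "force": force on the tool from outside, world axes, zero at the start; "torque": the same for the moment, N m; "gripper_width": finger opening in mm.
Only numpy, scipy, OpenCV 4.12 (cv2) and the standard library are available. Lean on these libraries where they do the work, as an engineer would, in place of code of your own. Each camera call takes 0.05 s, during which the arm holds its last target. There are 200 camera calls.

### The job

Slide the tube-rack carriage along its rails until it is hard against its stop, then, with the mallet held in the gripper, strike the leaning red-headed lock pin in with quick firm blows, the mallet face square to the pin and never with the gripper itself, until it is fully home and no yellow shows. Finally stand the mallet back head-down on its rubber mat, let go of it, and leave everything else on the bench alone.

Things in the scene. Friction and masses are not known exactly. Their poses are not given: they have to be found in the camera images.
- station: rack-reading station fixed to the bench: plywood base 160 (x) x 380 (y) x 18 mm, two rails along y (the slide direction). At its +y end an aluminium block with a flat top, 82 (x) x 64 mm, tilted 30 deg about x to face up and to +y; the lock pin stands square out of its middle, at x 0, y 160, z 83 mm. Origin: centre of the base's underside; z up
- carriage (a joint): position of the grey carriage with the blue tube rack along the rails, in m: 0 = far from the bracket, 0.120 = hard against its stop, with the slotted steel ear under the lock pin; it slides along the station's +y against about 4 N of friction. The rack block on it is 125 x 125 mm, its tube caps reach 107 mm above the bench
- carriage_knob (a point): grip point on the carriage's upright black round knob (22 mm in diameter, 40 mm tall, top 92 mm and foot 52 mm above the bench); this point is on its axis 78 mm above the bench. The rack's side is 43 mm from its axis towards the station's +y; free room on the other sides
- pin (a joint): how far the sprung lock pin has been driven in along its leaning axis, in m: 0 = fully out, 0.014 = fully home on its hard stop; stiff (about 11 N of friction and up to 2 N of spring), it stays where it is left
- pin_top (a point): middle of the flat top of the lock pin's head, 16 mm in diameter, upper 4 mm red, yellow below; z points out along the pin's axis, leaning 30 deg (0.524 rad) from vertical to the station's +y. It stands 16 mm out of the block when fully out, 2 mm when home (no yellow shows). Black guard cheeks, 14 mm high and 44 mm long in x, leave 26 mm free each side of the axis across the lean
- mat: blue-grey rubber mat 170 x 170 x 4 mm, fixed on the bench. Origin: centre of its underside
- mallet: soft-faced mallet, about 280 g, standing on one orange face: upright round head 44 mm in diameter, 64 mm tall, orange ends, steel middle; a wooden handle, 16 mm wide (y) and 22 mm tall, runs level from the head's mid-height along the mallet's own -x, ending 157 mm from the head's axis. Origin: centre of the lower face; z up along the head's axis
- mallet_grip (a point): grip point in the middle of the mallet's handle section, 55 mm along -x from the head's axis and 36 mm above the lower face
- beaker: bystander, leave alone: glass beaker, 70 mm wide, 90 mm tall, standing open upwards
- wash_bottle: bystander, leave alone: white plastic wash bottle with a red cap, 68 mm wide, 190 mm tall
- jar: bystander, leave alone: amber glass jar with a black lid, 52 mm wide, 70 mm tall
- screwdriver: bystander, leave alone: screwdriver lying on the bench
- tip_box: bystander, leave alone: closed yellow plastic box 60 x 110 x 55 mm
- spare_rack: bystander, leave alone: spare green tube rack 80 x 180 x 40 mm with a few tubes
Mind the look-alikes: they are no part of the job. There is more than one size of the mallet; the one meant has the size given above.

How it is judged (in metres and radians):
On the way, in this order (a step that is already met when the one before it is completed fails the run):
1. the carriage is hard against its stop while the lock pin is still up (value of joint carriage above 0.1175 m and value of joint pin below 0.007 m), for 0.2 s.
2. the mallet, held by the fingers, strikes the lock pin: the pin is driven in at more than 0.05 m/s (a blow, not a slow push) (velocity of joint pin above 0.05 m/s and contact force between the fingers and mallet above 1 N).
At the end, for the whole second after the job is handed in: the carriage is within 2.5 mm of its stop, the lock pin within 1.8 mm of fully home, and the mallet stands at rest and upright (within 0.1 rad), released, on its face on the mat with its head's axis within 90 mm of the mat's centre (value of joint carriage above 0.1175 m and value of joint pin above 0.0122 m and horizontal distance between mallet and mat below 0.09 m and angle between mallet's own z axis and vertical below 0.1 rad and height (world z) of mallet between 0.002 and 0.008 m and linear speed of mallet below 0.02 m/s and contact force between the fingers and mallet below 0.1 N); the robot touches nothing.
It fails at once if the mallet hits the lock pin askew: its head more than 0.35 rad (20 degrees) off the pin's axis (contact force between mallet and pin above 2 N and angle between the z axis of mallet and the z axis of pin_top, either way round above 0.35 rad).
It fails at once if the gripper or the arm itself presses on the lock pin (contact force between any of the fingers, the arm and pin above 0.5 N).
It fails at once if a bystander is moved by more than 25 mm (distance of any of beaker, wash_bottle, jar, screwdriver, tip_box, spare_rack from where it was at the start of the episode above 0.025 m).
It also fails if it takes over 61 s, if anything falls off the work surface, if the arm or the gripper's body presses on something with over 40 N, if the wrist force passes 120 N, or if a joint passes its speed limit or range.

## Working session

There is one attempt and no reset: what is moved stays moved. The work goes in short steps, Python scripts to look and compute and a shell command to move; the robot and the scene stay as the last step left them, time stands still between calls to the robot, and variables do not carry over. Pictures are saved under pics/ and viewed, on a budget of 10 in all, crops included, one or two more only if the job needs it, and the job is handed in when it is done.

```bash
mkdir -p pics; cat > h.py <<'E'
import numpy as np, cv2
from workcell import env
from scipy.spatial.transform import Rotation as R
def snap(n,f):
    im=env.grab_frame(n); cv2.imwrite('pics/'+f,im[:,:,::-1]); return im
def ray(n,u,v):
    c=env.get_calibration(n);K=np.array(c['mtx']);T=np.array(c['T'])
    d=np.linalg.solve(K,[u,v,1.]); d=T[:3,:3]@(d*[1,-1,-1]); return T[:3,3],d
def onz(n,u,v,z):
    o,d=ray(n,u,v); return o+d*(z-o[2])/d[2]
def proj(n,p):
    c=env.get_calibration(n);K=np.array(c['mtx']);T=np.array(c['T'])
    q=T[:3,:3].T@(np.array(p)-T[:3,3]); q=K@(q*[1,-1,-1]); return q[:2]/q[2]
def tri(a,b):
    (o,d),(p,e)=ray('top',*a),ray('side',*b)
    s=np.linalg.lstsq(np.c_[d,-e],p-o,rcond=None)[0]; A=o+d*s[0];B=p+e*s[1]; return (A+B)/2,np.linalg.norm(A-B)
E
python3 - <<'E'
from h import *
snap('top','t0.png');snap('side','s0.png')
s=env.state();print(s)
for n in('top','side'):
    c=env.get_calibration(n);print({k:np.round(v,3).tolist() if k in('mtx','T') else v for k,v in c.items()})
E
```

```text
{'time_s': 0.1, 'qpos': array([ 7.30536079e+01,  1.83476791e+01,  8.96982482e+01, -2.14316635e-03,
        7.20445906e+01, -1.14686309e+00]), 'qvel': array([ 0.13564262, -0.10015357, -0.19025377, -0.0812793 , -0.03954122,
       -0.00866722]), 'effort': array([ 1.73525128e-03, -4.13339138e+01, -2.32512188e+01,  7.31350039e-02,
        4.21796856e-02, -5.94964376e-05]), 'ee_pos': array([156.44633526, 552.84381965, 213.21527014]), 'ee_rot': array([ -89.85723725,   89.90945912, -105.65610395]), 'force': array([-0.57921956,  0.58713965, -0.72363436]), 'torque': array([-0.01108829,  0.01506437,  0.04228169]), 'gripper_width': 91.47427470692021}
{'mtx': [[537.275, 0.0, 319.92], [0.0, 537.275, 232.338], [0.0, 0.0, 1.0]], 'T': [[0.001, 0.995, -0.097, 450.231], [-1.0, 0.001, 0.003, -44.011], [0.003, 0.097, 0.995, 1338.976], [0.0, 0.0, 0.0, 1.0]]}
{'mtx': [[477.305, 0.0, 314.277], [0.0, 477.305, 242.497], [0.0, 0.0, 1.0]], 'T': [[0.991, 0.074, -0.11, 449.245], [-0.131, 0.683, -0.719, -805.145], [0.022, 0.727, 0.687, 818.767], [0.0, 0.0, 0.0, 1.0]]}
```

View pics/t0.png

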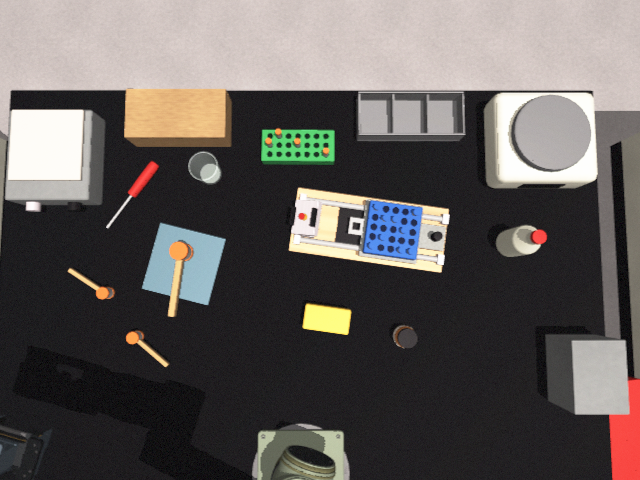

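View pics/s0.png

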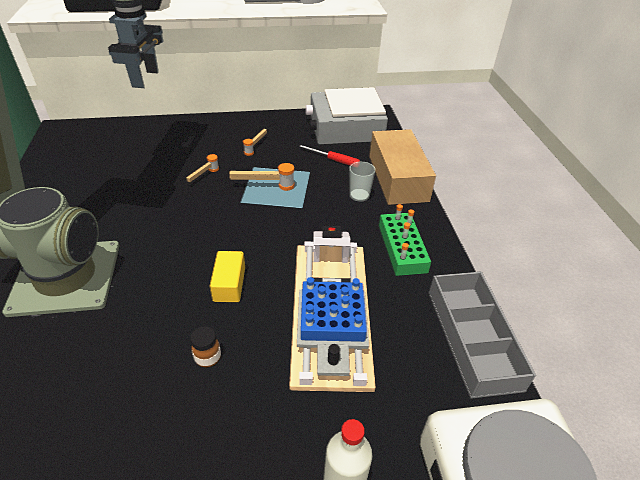

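The pictures show the station around top (370,230), with the red pin at (302,216) and the black knob at (436,237). Three things could be the mallet: the large one on the mat at top (179,251), and small ones at (104,293) and (134,338). I choose the one on the mat, and will check it by size and a close crop. The other red items are the screwdriver (145,178) and the bottle cap (540,237). The other dark round item is the jar lid (405,337).

```bash
cat > m.py <<'E'
from h import *
im=cv2.imread('pics/t0.png');si=cv2.imread('pics/s0.png')
def blobs(im,lo,hi,box,amin=6):
    h=cv2.cvtColor(im,cv2.COLOR_BGR2HSV);m=cv2.inRange(h,np.array(lo),np.array(hi))
    k=np.zeros_like(m);x0,y0,x1,y1=box;k[y0:y1,x0:x1]=m[y0:y1,x0:x1]
    n,l,st,c=cv2.connectedComponentsWithStats(k)
    return [(np.round(c[i],1),st[i].tolist(),k*(l==i)) for i in range(1,n) if st[i][4]>=amin]
def show(t,b):
    for c,s,_ in b: print(t,c,s)
if __name__=='__main__':
    mat=blobs(im,(85,40,60),(115,160,255),(130,210,240,315),200)
    for c,s,k in mat:
        r=cv2.minAreaRect(cv2.findNonZero(cv2.morphologyEx(k,cv2.MORPH_CLOSE,np.ones((25,25)))));print('mat',r,onz('top',*r[0],4))
        print([onz('top',*p,4).round().tolist()[:2] for p in cv2.boxPoints(r)])
    show('orange top',blobs(im,(5,150,120),(14,255,255),(60,220,230,380)))
    show('wood top',blobs(im,(12,60,100),(24,200,255),(60,220,230,380),20))
    show('red top',blobs(im,(0,150,80),(4,255,255),(285,190,330,240),2))
    show('black knob top',blobs(im,(0,0,0),(180,255,50),(420,225,450,250),10))
    show('red side',blobs(si,(0,150,60),(6,255,255),(310,220,350,240),2))
    show('knob side',blobs(si,(0,0,0),(180,255,50),(315,335,350,370),10))
    st=blobs(im,(10,40,120),(25,140,255),(285,180,455,280),20)
    k=sum(b[2] for b in st); r=cv2.minAreaRect(cv2.findNonZero(k))
    print('station',r);P=[onz('top',*p,18).round(1)[:2] for p in cv2.boxPoints(r)];print(P,np.mean(P,0),[np.linalg.norm(P[i]-P[i-1]) for i in range(4)])
    a=cv2.resize(im[220:325,130:240],None,fx=3.6,fy=3.6,interpolation=cv2.INTER_CUBIC)
    b=cv2.resize(im[180:280,285:455],None,fx=3.78,fy=3.78,interpolation=cv2.INTER_CUBIC)[:378,:400]
    b=cv2.resize(im[180:280,285:385],(378,378),interpolation=cv2.INTER_CUBIC)
    cv2.imwrite('pics/c1.png',np.hstack([a,b]) if a.shape[0]==b.shape[0] else np.hstack([a[:378],b]))
E
python3 m.py
```

```text
mat ((183.47303771972656, 263.22613525390625), (69.44007873535156, 70.14865112304688), 14.931416511535645) [503.5471372  290.93409679   4.        ]
[[442.0, 394.0], [611.0, 355.0], [566.0, 186.0], [398.0, 228.0]]
orange top [186.9 251.4] [180, 243, 13, 17, 51]
orange top [101.9 292.9] [96, 287, 13, 13, 123]
orange top [112.7 290.2] [111, 288, 4, 6, 10]
orange top [110.9 296.9] [108, 295, 6, 4, 7]
orange top [131.7 337.2] [126, 331, 13, 14, 70]
orange top [142.4 335.2] [141, 332, 3, 7, 10]
wood top [176.2 274.7] [168, 242, 19, 75, 716]
wood top [ 89.6 283.6] [67, 268, 42, 31, 292]
wood top [145.4 347.6] [127, 332, 42, 35, 318]
red top [301.  215.6] [299, 213, 5, 6, 25]
black knob top [447.6 238.9] [445, 225, 5, 25, 89]
black knob top [433.1 236.4] [431, 232, 6, 9, 28]
red side [331.1 228.3] [328, 227, 7, 3, 15]
knob side [333.1 354.7] [328, 344, 12, 21, 181]
station ((369.0, 229.49996948242188), (154.8563690185547, 64.62955474853516), 8.130102157592773)
[array([534.4,  31.6]), array([694. ,   9.9]), array([ 639.3, -371. ]), array([ 480.8, -344.9])] [ 587.125 -168.6  ] [np.float64(380.29621349679513), np.float64(161.06846370410318), np.float64(384.8076142697803), np.float64(160.6345541905601)]
```

View pics/c1.png

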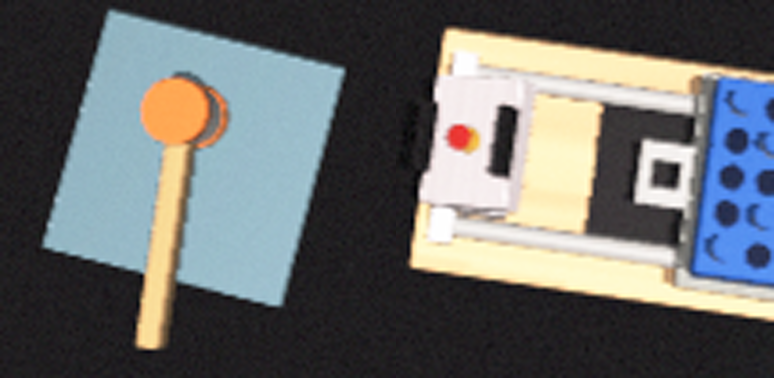

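The mallet on the mat has a head about 19.4 px across, or 46 mm, and a handle about 157 mm long, so it is the one meant. Its head centre is at top (178.9,250.8) and its handle end at (171.7,316.7). The red pin top is at (301.7,216.5).

```bash
cat >> h.py <<'E'
def frame(down,jaw):
    x=np.array(down,float);x/=np.linalg.norm(x);y=np.array(jaw,float);y-=x*(x@y);y/=np.linalg.norm(y)
    return np.c_[x,y,np.cross(x,y)]
def rel(p,Rt):
    s=env.state();R0=R.from_euler('xyz',s['ee_rot'],degrees=True).as_matrix()
    print('turn',np.degrees(R.from_matrix(R0.T@Rt).as_rotvec()).round(2),'shift m',(R0.T@(np.array(p)-s['ee_pos'])/1000).round(4))
E
python3 - <<'E'
from h import *
P=onz('top',301.7,216.5,97);print('pin',P,tri((301.7,216.5),(331.1,228.3)),proj('side',P))
yaw=np.arctan2(-53.6,376.5)
for a in((436,237),(436.5,236.5)):
  K=onz('top',*a,92);print('knob',K,proj('side',K))
for v in (344,365): print('knobside',onz('side',333.6,v,92 if v==344 else 52))
st=np.array([587.1,-168.6]);Y=np.array([-np.sin(yaw),np.cos(yaw)]);X=np.array([Y[1],-Y[0]])
print('Y',Y,'pin st',X@(P[:2]-st),Y@(P[:2]-st),'knob st',X@(K[:2]-st),Y@(K[:2]-st))
H=onz('top',178.9,250.8,68);E=onz('top',171.7,316.7,51);d=E[:2]-H[:2]
print('mallet',H,E,np.linalg.norm(d),d/np.linalg.norm(d),'grip',H[:2]+d/np.linalg.norm(d)*46)
print('H in side',proj('side',H))
s=env.state();print(R.from_euler('xyz',s['ee_rot'],degrees=True).as_matrix().round(3))
rel([*K[:2],120],frame([0,0,-1],[*X,0]));rel([*K[:2],120],frame([0,0,-1],[*-X,0]))
E
```

```text
pin [608.76220099  -4.83203715  97.        ] (array([609.45217916,  -4.79153792,  94.68521803]), np.float64(0.7856276419836202)) [330.67964242 227.59271679]
knob [ 561.53022828 -317.9408345    92.        ] [331.691625   346.10556652]
knob [ 562.70159079 -319.13128292   92.        ] [332.4364452  346.59588181]
knobside [ 565.67975752 -313.87719544   92.        ]
knobside [ 564.7283335 -332.2523748   52.       ]
Y [0.14094277 0.99001775] pin st -1.635946176257486 165.1863199145258 knob st -2.938562792785872 -152.467420646981
mallet [530.37407541 286.43808688  68.        ] [375.00009879 303.8274765   51.        ] 156.3440548357978 [-0.99379523  0.11122514] grip [484.65949463 291.55444339]
H in side [285.45213967 167.34803191]
[[-0.     0.272  0.962]
 [-0.002  0.962 -0.272]
 [-1.    -0.002  0.   ]]
turn [8.23e+01 7.00e-02 7.00e-02] shift m [ 0.0944 -0.7283  0.6283]
turn [-9.77e+01 -8.00e-02  7.00e-02] shift m [ 0.0944 -0.7283  0.6283]
```

```bash
python3 -m handwheel '82.3 0 0 0 -0.728 0.628 0.0912;82.3 0 0 0 -0.728 0.628 0.0912;82.3 0 0 0 -0.728 0.628 0.0912;82.3 0 0 0 -0.728 0.628 0.0912;82.3 0 0 0 -0.728 0.628 0.0912;82.3 0 0 0 -0.728 0.628 0.0912;82.3 0 0 0 -0.728 0.628 0.0912;82.3 0 0 0 -0.728 0.628 0.0912;82.3 0 0 0 -0.728 0.628 0.0912;82.3 0 0 0 -0.728 0.628 0.0912;82.3 0 0 0 -0.728 0.628 0.0912;82.3 0 0 0 -0.728 0.628 0.0912' 40
python3 - <<'E'
from h import *
rel([563.5,-319,140],frame([0,0,-1],[.99,-.141,0]))
E
```

```text
time_s: 1.1
ee_pos: [367.8, 98.1, 214.0]
ee_rot: [136.2, 90.0, 37.8]
force: [0.5, 1.2, -0.2]
gripper_width: 90.9
turn [-0.28 -0.02 -0.01] shift m [0.0739 0.2544 0.3841]
```

```bash
python3 -m handwheel '0 0 0 0 0.254 0.384 0.0912;0 0 0 0 0.254 0.384 0.0912;0 0 0 0 0.254 0.384 0.0912;0 0 0 0 0.254 0.384 0.0912;0 0 0 0 0.254 0.384 0.0912;0 0 0 0 0.254 0.384 0.0912;0 0 0 0 0.254 0.384 0.0912;0 0 0 0 0.254 0.384 0.0912;0 0 0 0 0.254 0.384 0.0912;0 0 0 0 0.254 0.384 0.0912;0 0 0 0 0.254 0.384 0.0912;0 0 0 0 0.254 0.384 0.0912'
python3 - <<'E'
from h import *
rel([563.5,-319,62],frame([0,0,-1],[.99,-.141,0]))
a=snap('top','t1.png')[160:310,360:520];b=snap('side','s1.png')[270:420,250:410]
cv2.imwrite('pics/c2.png',cv2.resize(np.hstack([a,b]),(800,375),interpolation=cv2.INTER_CUBIC)[:,:,::-1])
E
```

```text
time_s: 2.1
ee_pos: [567.0, -322.4, 211.7]
ee_rot: [18.2, 89.8, -80.1]
force: [0.1, 0.3, -0.1]
gripper_width: 91.4
turn [-0.23  0.16 -0.05] shift m [ 0.1497 -0.0041 -0.0032]
```

View pics/c2.png

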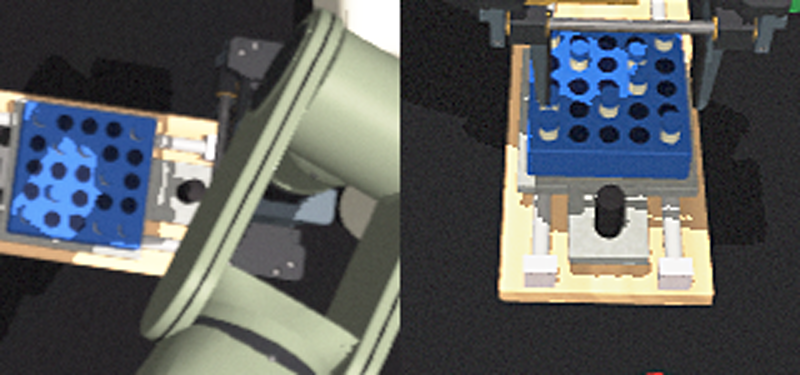

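The gripper hovers over the rails with its fingers to either side of the knob. In the side view the knob's top is at about (334,346), which agrees with the measurement. I'll go down and grip.

```bash
python3 -m handwheel '0 0 0 0.04 -0.003 -0.003 0.0912;0 0 0 0.08 -0.003 -0.003 0.0912;0 0 0 0.115 -0.003 -0.003 0.0912;0 0 0 0.14 -0.003 -0.003 0.0912;0 0 0 0.149 -0.003 -0.003 0.0912;0 0 0 0.149 -0.003 -0.003 0.0912;0 0 0 0.149 -0.003 -0.003 0.015;0 0 0 0.149 -0.003 -0.003 0.015;0 0 0 0.149 -0.003 -0.003 0.015;0 0 0 0.149 -0.003 -0.003 0.015;0 0 0 0.149 -0.003 -0.003 0.015;0 0 0 0.149 -0.003 -0.003 0.015' 25
python3 - <<'E'
from h import *
p=env.state()['ee_pos']; rel(p+125*np.array([.141,.99,0]),frame([0,0,-1],[.99,-.141,0]))
E
```

```text
time_s: 3.2
ee_pos: [562.8, -312.7, 65.6]
ee_rot: [72.9, 89.9, -25.3]
force: [-0.3, 0.3, -0.3]
gripper_width: 54.1
turn [-0.    0.02 -0.07] shift m [-0.    -0.    -0.125]
```

```bash
python3 -m handwheel '0 0 0 0.003 0 0.005 0.054;0 0 0 0.003 0 0.005 0.015;0 0 0 0.003 0 0.005 0.015;0 0 0 0.003 0 0.005 0.015;0 0 0 0.003 0 0.005 0.015;0 0 0 0.003 0 0.005 0.015;0 0 0 0.003 0 0.005 0.015;0 0 0 0.003 0 0.005 0.015;0 0 0 0.003 0 0.005 0.015;0 0 0 0.003 0 0.005 0.015' 25
```

```text
time_s: 4.03
ee_pos: [565.4, -318.0, 61.9]
ee_rot: [83.5, 89.6, -14.6]
force: [9.1, -1.0, -5.6]
gripper_width: 21.3
```

```bash
python3 -m handwheel '0 0 0 0 -0.002 -0.012 0.015;0 0 0 0 -0.002 -0.030 0.015;0 0 0 0 -0.002 -0.048 0.015;0 0 0 0 -0.002 -0.066 0.015;0 0 0 0 -0.002 -0.084 0.015;0 0 0 0 -0.002 -0.098 0.015;0 0 0 0 -0.002 -0.108 0.015;0 0 0 0 -0.002 -0.113 0.015;0 0 0 0 -0.002 -0.117 0.015;0 0 0 0 -0.002 -0.119 0.015;0 0 0 0 -0.002 -0.120 0.015;0 0 0 0 -0.002 -0.120 0.015'; python3 -m handwheel '0 0 0 0 0 -0.001 0.015;0 0 0 0 0 -0.002 0.015;0 0 0 0 0 -0.003 0.015;0 0 0 0 0 -0.003 0.015;0 0 0 0 0 -0.003 0.015'
```

```text
time_s: 5.03
ee_pos: [581.0, -210.0, 62.5]
ee_rot: [34.3, 88.7, -63.5]
force: [5.9, -32.8, -11.7]
gripper_width: 22.2
time_s: 5.45
ee_pos: [581.4, -207.4, 62.7]
ee_rot: [34.5, 88.7, -63.4]
force: [5.2, -33.7, -10.5]
gripper_width: 21.7
```

```bash
python3 - <<'E'
from h import *
print(env.state()['ee_pos'],env.state()['force'])
a=snap('top','t2.png')[170:290,280:440];b=snap('side','s2.png')[220:340,260:420]
cv2.imwrite('pics/c3.png',cv2.resize(np.hstack([a,b]),(800,300),interpolation=cv2.INTER_CUBIC)[:,:,::-1])
E
```

```text
[ 581.36187547 -207.4307153    62.73264921] [  5.24460938 -33.65955498 -10.54403148]
```

View pics/c3.png

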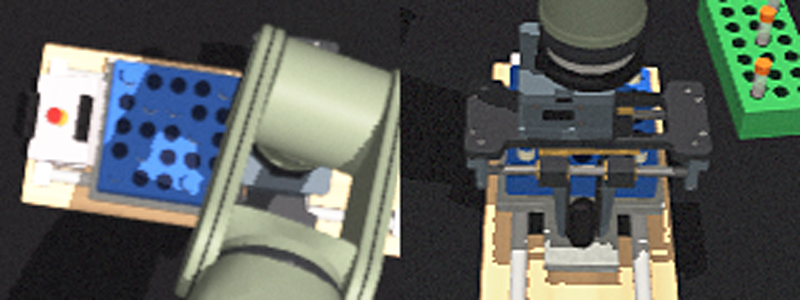

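In the top view the rack now stands against the bracket, with its left edge at about column 320 (367 before), a move of about 110 mm. The push levelled off at 33 N while the pads slipped on the knob, which means the stop has been reached. I'll release, lift, and check the blue rack's shift.

```bash
python3 -m handwheel '0 0 0 0 0 0 0.08;0 0 0 0 0 0 0.08;0 0 0 0 0 0.000 0.08;0 0 0 0 0 0.008 0.08;0 0 0 0 0 0.008 0.08;0 0 0 -0.03 0 0.008 0.08;0 0 0 -0.07 0 0.01 0.08;0 0 0 -0.11 0 0.01 0.08;0 0 0 -0.15 0 0.01 0.08;0 0 0 -0.15 0 0.01 0.08' 
python3 - <<'E'
from h import *
g=np.array([484.7,291.6]);mx=np.array([.9938,-.1112]);my=np.array([-mx[1],mx[0]])
# tool y = +-my
for s in(1,-1): rel([*g,212],frame([0,0,-1],[*(s*my),0]))
print(env.state()['qpos'].round(1))
E
```

```text
time_s: 6.38
ee_pos: [579.7, -206.5, 221.1]
ee_rot: [78.4, 89.1, -19.7]
force: [0.8, -0.9, 1.1]
gripper_width: 80.1
turn [-91.7    0.88  -0.56] shift m [ 0.0049 -0.1642 -0.4798]
turn [88.3  -0.56 -0.88] shift m [ 0.0049 -0.1642 -0.4798]
[-20.7  21.2  84.2   0.   73.6 -12.6]
```

```bash
python3 -m handwheel '-91.7 0.9 -0.6 0 -0.164 -0.480 0.06;-91.7 0.9 -0.6 0 -0.164 -0.480 0.06;-91.7 0.9 -0.6 0 -0.164 -0.480 0.06;-91.7 0.9 -0.6 0 -0.164 -0.480 0.06;-91.7 0.9 -0.6 0 -0.164 -0.480 0.06;-91.7 0.9 -0.6 0 -0.164 -0.480 0.06;-91.7 0.9 -0.6 0 -0.164 -0.480 0.06;-91.7 0.9 -0.6 0 -0.164 -0.480 0.06;-91.7 0.9 -0.6 0 -0.164 -0.480 0.06;-91.7 0.9 -0.6 0 -0.164 -0.480 0.06;-91.7 0.9 -0.6 0 -0.164 -0.480 0.06;-91.7 0.9 -0.6 0 -0.164 -0.480 0.06' 60
python3 - <<'E'
from h import *
snap('top','t3.png')
def blue(f):
    im=cv2.imread(f);h=cv2.cvtColor(im,cv2.COLOR_BGR2HSV);m=cv2.inRange(h,np.array((105,150,40)),np.array((130,255,255)));m[:170]=0;m[290:]=0;m[:,:280]=0;m[:,450:]=0
    m=cv2.morphologyEx(m,cv2.MORPH_CLOSE,np.ones((9,9)));r=cv2.minAreaRect(cv2.findNonZero(m));return r,onz('top',*r[0],85)
a=blue('pics/t0.png');b=blue('pics/t3.png');print(a,b,np.linalg.norm(b[1]-a[1]))
g=np.array([484.7,291.6]);mx=np.array([.9938,-.1112]);my=np.array([-mx[1],mx[0]])
rel([*g,21+4],frame([0,0,-1],[*my,0]));print(env.state()['qpos'].round(1))
E
```

```text
time_s: 7.38
ee_pos: [481.2, 287.9, 211.9]
ee_rot: [170.4, 89.1, 158.7]
force: [1.6, -0.6, 0.6]
gripper_width: 59.8
(((392.260009765625, 229.67999267578125), (53.03300857543945, 52.18448257446289), 8.13010311126709), array([ 579.31887959, -217.10898248,   85.        ])) (((348.02001953125, 223.36000061035156), (52.184478759765625, 52.184478759765625), 8.130102157592773), array([ 594.15509953, -113.32557836,   85.        ])) 104.83848716869517
turn [-4.91 -1.03 -0.59] shift m [ 0.1865 -0.0046  0.0089]
[ 29.8  17.6  91.1   1.2  71.8 -49.3]
```

```bash
python3 -m handwheel '-5 -1 -0.6 0.02 -0.0046 0.009 0.06;-5 -1 -0.6 0.06 -0.0046 0.009 0.06;-5 -1 -0.6 0.10 -0.0046 0.009 0.06;-5 -1 -0.6 0.10 -0.0046 0.009 0.06;-5 -1 -0.6 0.10 -0.0046 0.009 0.06;-5 -1 -0.6 0.10 -0.0046 0.009 0.06'
python3 - <<'E'
from h import *
st=np.array([587.1,-168.6]);Y=np.array([.141,.99])
for z in(40,50,60): print('ear',z,(onz('top',356.2,226.3,z)[:2]-st)@Y+104.8,'want',160-(83-z)*.577)
g=np.array([484.7,291.6]);mx=np.array([.9938,-.1112]);my=np.array([-mx[1],mx[0]])
rel([*g,21+4],frame([0,0,-1],[*my,0]))
a=snap('top','t4.png')[220:325,120:260];b=snap('side','s4.png')[120:225,220:360]
cv2.imwrite('pics/c4.png',cv2.resize(np.hstack([a,b]),(800,300),interpolation=cv2.INTER_CUBIC)[:,:,::-1])
E
```

```text
time_s: 7.93
ee_pos: [490.0, 280.6, 113.6]
ee_rot: [-55.7, 89.6, -62.8]
force: [0.7, 0.3, 1.2]
gripper_width: 60.2
ear 40 138.10125206968928 want 135.189
ear 50 138.64586242523734 want 140.959
ear 60 139.19047278078543 want 146.729
turn [-0.79  0.21  0.31] shift m [ 0.0885  0.0107 -0.0069]
```

View pics/c4.png

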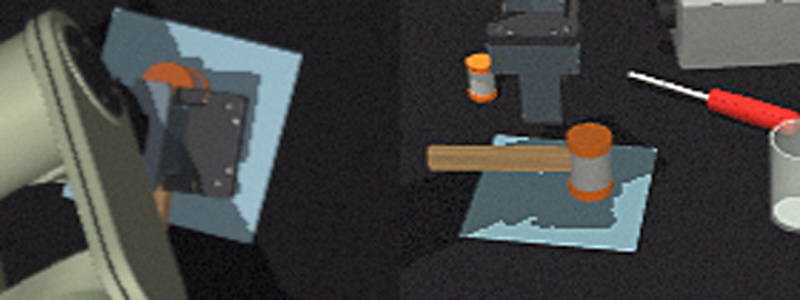

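The ear sits where the pin axis needs it (about 138 mm against 135–141), so the stop is confirmed. In the crop the gripper is above the mallet's handle, just beside the head. I'll settle over the grip point, go down, and close.

```bash
python3 -m handwheel '-0.8 0.2 0.3 0 0.0107 -0.007 0.06;-0.8 0.2 0.3 0 0.0107 -0.007 0.06;-0.8 0.2 0.3 0 0.0107 -0.007 0.06;-0.8 0.2 0.3 0 0.0107 -0.007 0.06'
python3 - <<'E'
from h import *
g=np.array([484.7,291.6]);mx=np.array([.9938,-.1112]);my=np.array([-mx[1],mx[0]])
rel([*g,22],frame([0,0,-1],[*my,0]))
E
```

```text
time_s: 8.37
ee_pos: [483.2, 291.9, 112.4]
ee_rot: [-130.6, 89.9, -136.9]
force: [0.2, 0.2, 0.8]
gripper_width: 59.9
turn [ 0.06 -0.07  0.08] shift m [ 0.0904 -0.      0.0016]
```

```bash
python3 -m handwheel '0 0 0 0.03 0 0.001 0.06;0 0 0 0.06 0 0.001 0.06;0 0 0 0.08 0 0.001 0.06;0 0 0 0.09 0 0.001 0.06;0 0 0 0.09 0 0.001 0.06;0 0 0 0.09 0 0.001 0.01;0 0 0 0.09 0 0.001 0.01;0 0 0 0.09 0 0.001 0.01;0 0 0 0.09 0 0.001 0.01;0 0 0 0.09 0 0.001 0.01;0 0 0 0.09 0 0.001 0.01;0 0 0 0.09 0 0.001 0.01' 60;  python3 -m handwheel '0 0 0 0 0 0 0.01;0 0 0 0 0 0 0.01'
```

```text
time_s: 9.37
ee_pos: [484.2, 291.8, 22.2]
ee_rot: [-149.3, 89.9, -155.7]
force: [1.0, 1.2, 0.9]
gripper_width: 16.3
time_s: 9.53
ee_pos: [484.2, 291.7, 22.2]
ee_rot: [-140.7, 89.9, -147.0]
force: [-0.5, 0.1, 3.8]
gripper_width: 15.6
```

```bash
cat >> h.py <<'E'
Xs=np.array([.99,-.141,0]);n=np.array([.5*.141,.5*.99,.866]);Rs=np.c_[-n,np.cross(Xs,-n),Xs]
PIN=np.array([609.8,-2.8,96.8])
def strike(out,pin=PIN,ax=18.2,az=46.2): return pin+n*(out+ax)-Xs*az
def face():
    s=env.state();R0=R.from_euler('xyz',s['ee_rot'],degrees=True).as_matrix();f=s['ee_pos']+R0@[18.2,0,46.2]
    d=f-PIN;Z=np.cross(Xs,-n);print('face minus pin: out %.1f lean-across %.1f X %.1f'%(d@n,d@Z,d@Xs),'tilt err',np.degrees(np.arccos(-R0[:,0]@n)).round(2),'F',s['force'].round(1),'w',s['gripper_width'].round(1))
E
python3 -m handwheel '0 0 0 -0.03 0 0 0.01;0 0 0 -0.07 0 0 0.01;0 0 0 -0.11 0 0 0.01;0 0 0 -0.15 0 0 0.01;0 0 0 -0.18 0 0 0.01;0 0 0 -0.18 0 0 0.01;0 0 0 -0.18 0 0 0.01'
python3 -c "
from h import *
rel(strike(50),Rs);print(strike(50),env.state()['qpos'])"
```

```text
time_s: 10.12
ee_pos: [484.6, 291.7, 202.7]
ee_rot: [-108.4, 90.0, -114.8]
force: [0.6, 0.0, -3.4]
gripper_width: 15.7
turn [  1.71   0.44 -29.96] shift m [ 0.047  -0.2433  0.1119]
[568.8701  37.4732 155.8612] [ 2.98922721e+01  1.79070414e+01  9.19070775e+01 -2.56386914e-02
  7.02199194e+01 -5.37368987e+01]
```

```bash
python3 -m handwheel '1.7 0.4 -30 0 -0.030 0.014 0.01;1.7 0.4 -30 0 -0.065 0.03 0.01;1.7 0.4 -30 0 -0.100 0.046 0.01;1.7 0.4 -30 0 -0.135 0.062 0.01;1.7 0.4 -30 0 -0.170 0.078 0.01;1.7 0.4 -30 0 -0.205 0.095 0.01;1.7 0.4 -30 0.01 -0.230 0.106 0.01;1.7 0.4 -30 0.03 -0.243 0.112 0.01;1.7 0.4 -30 0.047 -0.243 0.112 0.01;1.7 0.4 -30 0.047 -0.243 0.112 0.01;1.7 0.4 -30 0.047 -0.243 0.112 0.01;1.7 0.4 -30 0.047 -0.243 0.112 0.01'
python3 - <<'E'
from h import *
face();rel(strike(50),Rs)
a=snap('top','t5.png')[170:270,260:360];b=snap('side','s5.png')[150:250,280:380]
cv2.imwrite('pics/c5.png',cv2.resize(np.hstack([a,b]),(800,400),interpolation=cv2.INTER_CUBIC)[:,:,::-1])
E
```

```text
time_s: 11.12
ee_pos: [568.4, 38.0, 154.4]
ee_rot: [-90.3, 59.8, -98.3]
force: [-0.2, -0.0, -2.1]
gripper_width: 15.5Traceback (most recent call last):
  File "<stdin>", line 2, in <module>
  File "h.py", line 28, in face
    d=f-PIN;Z=np.cross(Xs,-n);print('face minus pin: out %.1f lean-across %.1f X %.1f'%(d@n,d@Z,d@Xs),'tilt err',np.degrees(np.arccos(-R0[:,0]@n)).round(2),'F',s['force'].round(1),'w',s['gripper_width'].round(1))
                                                                                                                                                                                        ^^^^^^^^^^^^^^^^^^^^^^^^
AttributeError: 'float' object has no attribute 'round'
```

```bash
sed -i "s/s\['gripper_width'\].round(1)/round(s['gripper_width'],1)/" h.py
python3 - <<'E'
from h import *
face();rel(strike(50),Rs)
a=snap('top','t5.png')[170:270,260:360];b=snap('side','s5.png')[150:250,280:380]
cv2.imwrite('pics/c5.png',cv2.resize(np.hstack([a,b]),(800,400),interpolation=cv2.INTER_CUBIC)[:,:,::-1])
f=strike(50)
for o in (50,114): print(o,proj('top',PIN+n*o),proj('side',PIN+n*o))
E
```

```text
face minus pin: out 48.9 lean-across 1.2 X -0.6 tilt err 0.44 F [-0.2 -0.  -2.1] w 15.5
turn [ 0.13 -0.1   0.15] shift m [-0.0011 -0.0011  0.0005]
50 [289.20904941 212.04961278] [331.70369064 205.34986355]
114 [273.07309981 206.47098846] [332.64513882 176.90061703]
```

View pics/c5.png

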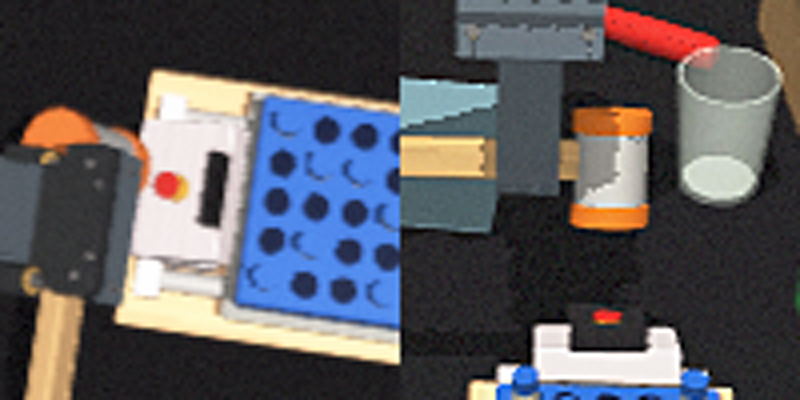

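The top view shows the red pin at about (301.4,215.6). In the side view the head's lower face is at about (332,205) and its top at (332.6,177), both within 0.5 px of the prediction. The mallet is square and lined up, so I'll close to 15 mm and strike.

```bash
python3 -m handwheel '0.1 -0.1 0.15 0.012 -0.001 0.0005 0.01;0.1 -0.1 0.15 0.026 -0.001 0.0005 0.01;0.1 -0.1 0.15 0.034 -0.001 0.0005 0.01;0.1 -0.1 0.15 0.034 -0.001 0.0005 0.01;0.1 -0.1 0.15 0.034 -0.001 0.0005 0.01;0.1 -0.1 0.15 0.034 -0.001 0.0005 0.01'; python3 -c "
from h import *
face()"
```

```text
time_s: 11.72
ee_pos: [567.2, 20.3, 126.8]
ee_rot: [-89.7, 60.1, -97.8]
force: [0.5, 0.5, -1.8]
gripper_width: 15.9
face minus pin: out 16.4 lean-across -0.4 X 0.8 tilt err 0.43 F [ 0.5  0.5 -1.8] w 15.9
```

```bash
python3 -m handwheel '0 0 0 0.024 0 0 0.01;0 0 0 0.024 0 0 0.01'; python3 -c "
from h import *
face()"; python3 -m handwheel '0 0 0 -0.024 0 0 0.01;0 0 0 -0.024 0 0 0.01;0 0 0 -0.024 0 0 0.01;0 0 0 -0.024 0 0 0.01'; python3 -c "
from h import *
face()"
```

```text
time_s: 11.88
ee_pos: [566.7, 7.9, 105.1]
ee_rot: [-89.4, 60.1, -97.5]
force: [1.3, -0.7, -1.6]
gripper_width: 15.5
face minus pin: out -8.5 lean-across -0.3 X 2.1 tilt err 0.51 F [ 1.3 -0.7 -1.6] w 15.5
time_s: 12.22
ee_pos: [566.3, 19.9, 126.0]
ee_rot: [-89.9, 60.0, -98.0]
force: [0.0, 0.3, -3.2]
gripper_width: 15.6
face minus pin: out 15.3 lean-across -0.4 X -0.0 tilt err 0.4 F [ 0.   0.3 -3.2] w 15.6
```

```bash
python3 -m handwheel '0 0 0 0.008 0 0 0.01;0 0 0 0.030 0 0 0.01;0 0 0 0.030 0 0 0.01'; python3 -c "
from h import *
face()"; python3 -m handwheel '0 0 0 -0.03 0 0 0.01;0 0 0 -0.03 0 0 0.01;0 0 0 -0.03 0 0 0.01;0 0 0 -0.03 0 0 0.01'; python3 -c "
from h import *
face()"
```

```text
time_s: 12.47
ee_pos: [564.2, 4.2, 98.3]
ee_rot: [-89.9, 60.0, -98.0]
force: [0.4, 0.7, -2.3]
gripper_width: 16.0
face minus pin: out -16.6 lean-across -0.3 X 0.1 tilt err 0.4 F [ 0.4  0.7 -2.3] w 16.0
time_s: 12.8
ee_pos: [565.8, 19.3, 125.0]
ee_rot: [-90.0, 60.0, -98.2]
force: [-0.8, -0.3, -2.7]
gripper_width: 15.6
face minus pin: out 14.0 lean-across -0.6 X -0.5 tilt err 0.4 F [-0.8 -0.3 -2.7] w 15.6
```

```bash
python3 -m handwheel '0 0 0 -0.02 0 0 0.01;0 0 0 -0.036 0 0 0.01;0 0 0 -0.036 0 0 0.01;0 0 0 -0.036 0 0 0.01;0 0 0 -0.036 0 0 0.01'
python3 - <<'E'
from h import *
face()
a=snap('top','t6.png')[170:270,260:360];b=snap('side','s6.png')[150:250,280:380]
cv2.imwrite('pics/c6.png',cv2.resize(np.hstack([a,b]),(800,400),interpolation=cv2.INTER_CUBIC)[:,:,::-1])
E
```

```text
time_s: 13.22
ee_pos: [568.1, 36.9, 155.8]
ee_rot: [-90.2, 60.0, -98.3]
force: [-0.1, 0.4, -2.4]
gripper_width: 15.7
face minus pin: out 49.5 lean-across -0.6 X -0.7 tilt err 0.41 F [-0.1  0.4 -2.4] w 15.7
```

View pics/c6.png

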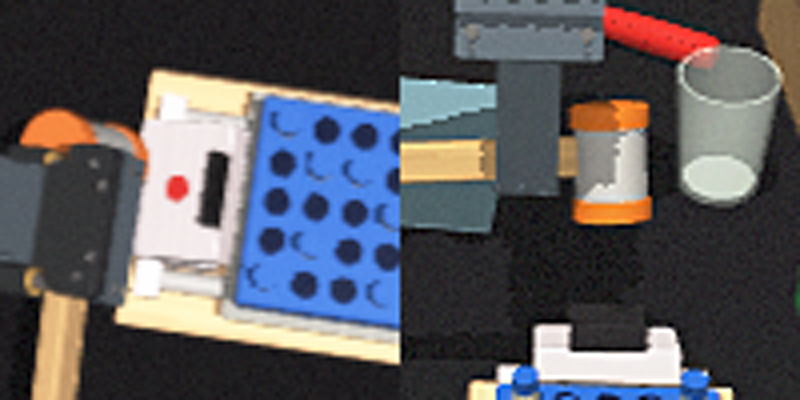

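No yellow shows now. The red head sits flush, having moved from (301.4,215.6) to (303.9,216.5). The mallet has pitched about 4° in the grip (its head is about 1.5 px higher in the side view). I'll square it again by tilting the tool 4°, then give one more blow to make sure the pin is on its hard stop.

```bash
python3 -m handwheel '0 4 0 0.010 0 0 0.01;0 4 0 0.028 0 0 0.01;0 4 0 0.032 0 0 0.01;0 4 0 0.032 0 0 0.01;0 4 0 0.032 0 0 0.01;0 4 0 0.040 0 0 0.01;0 4 0 0.066 0 0 0.01;0 4 0 0.067 0 0 0.01;0 4 0 0.067 0 0 0.01'; python3 -c "
from h import *
face()"; python3 -m handwheel '0 0 0 -0.015 0 0 0.01;0 0 0 -0.04 0 0 0.01;0 0 0 -0.06 0 0 0.01;0 0 0 -0.067 0 0 0.01;0 0 0 -0.067 0 0 0.01;0 0 0 -0.067 0 0 0.01;0 0 0 -0.067 0 0 0.01'
python3 - <<'E'
from h import *
face()
a=snap('top','t7.png')[170:270,260:360];b=snap('side','s7.png')[150:250,280:380]
cv2.imwrite('pics/c7.png',cv2.resize(np.hstack([a,b]),(800,400),interpolation=cv2.INTER_CUBIC)[:,:,::-1])
def red(f):
    h=cv2.cvtColor(cv2.imread(f),cv2.COLOR_BGR2HSV)[200:230,292:315];m=((h[...,0]<8)|(h[...,0]>172))&(h[...,1]>140)&(h[...,2]>90);v,u=np.nonzero(m);return u.mean()+292,v.mean()+200,len(u)
print([red(f'pics/t{i}.png') for i in (0,5,6,7)])
for o in (0,-14): print(proj('top',PIN+n*o))
E
```

```text
time_s: 14.07
ee_pos: [564.1, 4.5, 99.4]
ee_rot: [-96.8, 59.8, -106.0]
force: [0.2, 0.5, -2.5]
gripper_width: 15.5
face minus pin: out -18.8 lean-across -0.7 X -1.4 tilt err 3.99 F [ 0.2  0.5 -2.5] w 15.5
time_s: 14.65
ee_pos: [572.6, 36.4, 156.1]
ee_rot: [-97.0, 59.7, -106.2]
force: [0.2, 0.6, -1.6]
gripper_width: 15.6
face minus pin: out 46.7 lean-across -0.5 X 2.5 tilt err 4.1 F [ 0.2  0.6 -1.6] w 15.6
[(np.float64(301.17857142857144), np.float64(215.57142857142858), 28), (np.float64(301.17857142857144), np.float64(215.57142857142858), 28), (np.float64(303.7826086956522), np.float64(216.3913043478261), 23), (np.float64(303.7826086956522), np.float64(216.3913043478261), 23)]
[300.83209651 216.0680074 ]
[303.94540825 217.14436157]
```

View pics/c7.png

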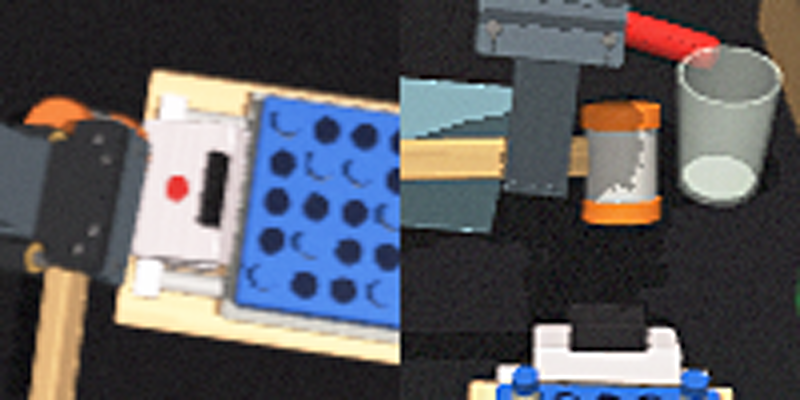

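The red pixels are exactly the same after the third blow, and the mallet slipped about 3° more in the grip, which points to the hard stop. To be sure, I'll square up again, hit faster, and read the force row by row.

```bash
python3 -m handwheel '0 3 0 0.005 0 -0.002 0.01;0 3 0 0.005 0 -0.002 0.01;0 3 0 0.005 0 -0.002 0.01;0 3 0 0.036 0 -0.002 0.01;0 3 0 0.066 0 -0.002 0.01'; python3 -c "
from h import *
face()"
python3 -m handwheel '0 0 0 0.001 0 0 0.01'
python3 -m handwheel '0 0 0 0.001 0 0 0.01'
python3 -m handwheel '0 0 0 0.001 0 0 0.01';python3 -c "
from h import *
face()"
```

```text
time_s: 15.17
ee_pos: [563.8, 5.6, 100.5]
ee_rot: [-101.3, 59.5, -111.3]
force: [0.2, -0.5, -3.1]
gripper_width: 15.5
face minus pin: out -19.3 lean-across -0.3 X -3.0 tilt err 6.68 F [ 0.2 -0.5 -3.1] w 15.5
time_s: 15.25
ee_pos: [560.6, 3.6, 96.9]
ee_rot: [-102.1, 59.2, -112.1]
force: [0.2, 0.3, -2.7]
gripper_width: 15.5
time_s: 15.33
ee_pos: [561.7, 4.1, 98.4]
ee_rot: [-101.9, 59.3, -111.9]
force: [0.1, 0.6, -2.5]
gripper_width: 16.0
time_s: 15.42
ee_pos: [562.4, 4.2, 98.4]
ee_rot: [-101.7, 59.3, -111.7]
force: [0.6, 0.2, -2.9]
gripper_width: 15.6
face minus pin: out -22.1 lean-across -0.7 X -4.2 tilt err 6.91 F [ 0.6  0.2 -2.9] w 15.6
```

```bash
for i in 1 2 3 4; do python3 -m handwheel '0 0 0 0.001 0 0 0.01;0 0 0 0.001 0 0 0.01' | egrep 'pos|force'; done; python3 -c "
from h import *
face()"
```

```text
ee_pos: [562.3, 3.8, 97.4]
force: [0.5, 0.8, -2.5]
ee_pos: [562.1, 3.2, 96.3]
force: [0.1, 1.0, -1.2]
ee_pos: [562.1, 3.1, 96.1]
force: [-0.5, 3.2, 3.9]
ee_pos: [562.0, 3.1, 95.9]
force: [-1.5, 5.7, 8.7]
face minus pin: out -24.8 lean-across -0.4 X -4.4 tilt err 6.83 F [-1.5  5.7  8.7] w 15.7
```

```bash
for i in 1 2 3; do python3 -m handwheel '0 0 0 0.001 0 0 0.01;0 0 0 0.001 0 0 0.01' | egrep 'pos|force'; done; python3 -c "
from h import *
face()"
python3 -m handwheel '0 0 0 -0.02 0 0 0.01;0 0 0 -0.06 0 0 0.01;0 0 0 -0.08 0 0 0.01;0 0 0 -0.08 0 0 0.01;0 0 0 -0.08 0 0 0.01;0 0 0 -0.08 0 0 0.01'
python3 - <<'E'
from h import *
face()
t=snap('top','t8.png');snap('side','s8.png')
h=cv2.cvtColor(cv2.imread('pics/t8.png'),cv2.COLOR_BGR2HSV)[200:230,292:315];m=((h[...,0]<8)|(h[...,0]>172))&(h[...,1]>140)&(h[...,2]>90);v,u=np.nonzero(m);print(u.mean()+292,v.mean()+200,len(u))
b=cv2.imread('pics/s8.png')[130:230,270:370];a=cv2.imread('pics/t8.png')[170:270,260:360]
cv2.imwrite('pics/c8.png',cv2.resize(np.hstack([a,b]),(800,400),interpolation=cv2.INTER_CUBIC))
E
```

```text
ee_pos: [562.0, 3.0, 95.8]
force: [-3.0, 8.3, 11.9]
ee_pos: [562.0, 2.9, 95.6]
force: [-3.7, 10.1, 16.1]
ee_pos: [561.9, 2.9, 95.5]
force: [-4.1, 12.3, 19.4]
face minus pin: out -25.1 lean-across -0.4 X -4.4 tilt err 6.71 F [-4.1 12.3 19.4] w 15.6
time_s: 17.08
ee_pos: [574.5, 37.7, 158.7]
ee_rot: [-102.1, 59.2, -112.1]
force: [-0.2, 0.2, -2.8]
gripper_width: 15.8
face minus pin: out 47.4 lean-across -0.5 X 2.9 tilt err 7.14 F [-0.2  0.2 -2.8] w 15.8
303.7826086956522 216.3913043478261 23
```

View pics/c8.png

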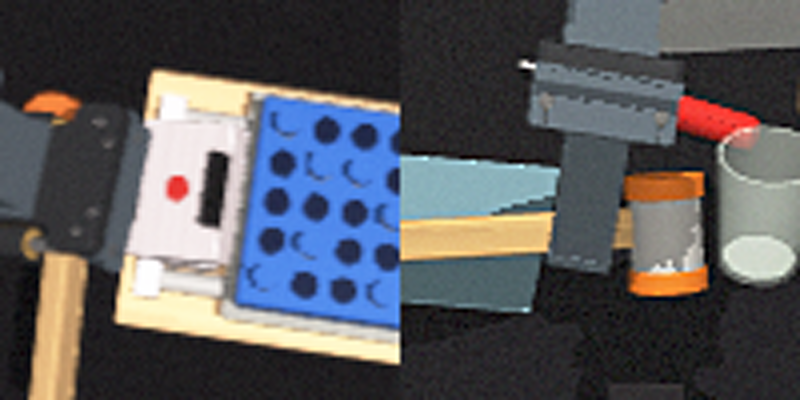

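The push reached about 26 N along the pin axis, well above the pin's 13 N resistance, with no give and the red pixels unchanged. The pin is on its hard stop and no yellow shows. The mallet now sits about 11° pitched in the grip (in the side view its handle rises from (400,237) to (630,222) in the crop). I'll allow for that when standing it back on the mat.

```bash
cat >> h.py <<'E'
mx=np.array([.9938,-.1112,0]);my=np.array([.1112,.9938,0])
def place(h,pitch=11):
    Rp=frame([0,0,-1],my)@R.from_euler('y',pitch,degrees=True).as_matrix()
    g=np.array([520,288,41.2+h])-46.2*mx; rel(g+19*Rp[:,0],Rp); return Rp
E
python3 -c "
from h import *
place(150)"
```

```text
turn [-6.38  3.28 29.43] shift m [-0.1135  0.1998 -0.1543]
```

```bash
python3 -m handwheel '0 0 0 -0.035 0.01 0 0.01;0 0 0 -0.065 0.03 -0.015 0.01;-6.4 3.3 29.4 -0.085 0.06 -0.04 0.01;-6.4 3.3 29.4 -0.10 0.09 -0.065 0.01;-6.4 3.3 29.4 -0.1135 0.12 -0.09 0.01;-6.4 3.3 29.4 -0.1135 0.15 -0.115 0.01;-6.4 3.3 29.4 -0.1135 0.18 -0.14 0.01;-6.4 3.3 29.4 -0.1135 0.2 -0.154 0.01;-6.4 3.3 29.4 -0.1135 0.2 -0.154 0.01;-6.4 3.3 29.4 -0.1135 0.2 -0.154 0.01;-6.4 3.3 29.4 -0.1135 0.2 -0.154 0.01;-6.4 3.3 29.4 -0.1135 0.2 -0.154 0.01'
python3 - <<'E'
from h import *
place(20)
snap('top','t9.png');snap('side','s9.png')
b=cv2.imread('pics/s9.png')[60:220,200:360]
cv2.imwrite('pics/c9.png',cv2.resize(b,(560,560),interpolation=cv2.INTER_CUBIC))
for f,w in ((4,'low'),(68,'top')):print(w,proj('side',[520,288,f+150]))
E
```

```text
time_s: 18.18
ee_pos: [472.6, 293.7, 173.9]
ee_rot: [179.9, 79.2, 173.6]
force: [0.3, -0.5, -1.6]
gripper_width: 15.7
turn [ 0.01  0.21 -0.01] shift m [ 0.1294 -0.0004  0.0225]
low [280.81339553 139.81532945]
top [280.15590245 117.66513199]
```

View pics/c9.png

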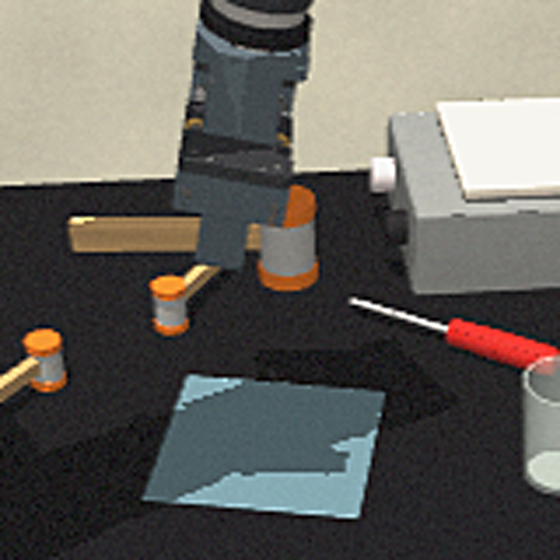

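The mallet hangs upright and level above the mat (head from about (280,118) to (282,140) in the full side picture, as predicted). I'll lower it.

```bash
python3 -m handwheel '0 0 0 0.030 0 0.005 0.01;0 0 0 0.065 0 0.011 0.01;0 0 0 0.100 0 0.017 0.01;0 0 0 0.125 0 0.022 0.01;0 0 0 0.138 0 0.024 0.01;0 0 0 0.144 0 0.025 0.01;0 0 0 0.144 0 0.025 0.01;0 0 0 0.144 0 0.025 0.01'
for i in 1 2 3 4; do python3 -m handwheel '0 0 0 0.001 0 0 0.01;0 0 0 0.0015 0 0 0.01' | egrep 'pos|force'; done; python3 -c "
from h import *
place(0)"
```

```text
time_s: 18.95
ee_pos: [470.5, 295.2, 28.7]
ee_rot: [179.4, 79.3, 173.1]
force: [0.1, 0.6, -2.2]
gripper_width: 15.7
ee_pos: [470.3, 295.5, 27.9]
force: [0.2, 0.3, -1.6]
ee_pos: [469.4, 295.3, 25.7]
force: [-0.1, -0.1, -2.9]
ee_pos: [468.7, 295.2, 23.7]
force: [-0.3, -0.2, -2.5]
ee_pos: [468.4, 295.2, 22.0]
force: [0.7, 0.1, -2.1]
turn [ 0.08  0.2  -0.05] shift m [-0.0009 -0.0014  0.0021]
```

```bash
for i in 1 2 3; do python3 -m handwheel '0 0 0 0.0005 0 0 0.01;0 0 0 0.0010 0 0 0.01;0 0 0 0.001 0 0 0.01' | egrep 'pos|force'; done
```

```text
ee_pos: [468.2, 295.2, 21.0]
force: [1.1, 0.2, -2.5]
ee_pos: [468.1, 295.2, 20.1]
force: [-0.8, 0.5, -1.7]
ee_pos: [468.1, 295.3, 19.7]
force: [0.0, -0.7, 2.4]
```

```bash
python3 -m handwheel '0 0 0 0.0005 0 0 0.01;0 0 0 0.0005 0 0 0.03;0 0 0 0.0005 0 0 0.06;0 0 0 0.0005 0 0 0.06;0 0 0 0.0005 0 0 0.06;0 0 0 0.0005 0 0 0.06;0 0 0 -0.02 0 0 0.06;0 0 0 -0.05 0 0 0.06;0 0 0 -0.09 0 0 0.06;0 0 0 -0.13 0 0 0.06;0 0 0 -0.17 0 0 0.06;0 0 0 -0.17 0 0 0.06'
python3 -m handwheel '0 0 0 0 0 -0.04 0.06;0 0 0 0 0 -0.08 0.06;0 0 0 0 0 -0.12 0.06;0 0 0 0 0 -0.12 0.06;0 0 0 0 0 -0.12 0.06;0 0 0 0 0 -0.12 0.06'
python3 - <<'E'
from h import *
snap('top','t10.png');snap('side','s10.png')
a=cv2.imread('pics/t10.png')[180:330,130:380];b=cv2.imread('pics/s10.png')[130:280,210:460]
cv2.imwrite('pics/c10.png',cv2.resize(np.hstack([a,b]),(800,240),interpolation=cv2.INTER_CUBIC))
print(proj('side',[520,288,4]),proj('side',[520,288,68]))
E
```

```text
time_s: 21.37
ee_pos: [504.4, 293.4, 194.2]
ee_rot: [176.7, 80.0, 170.4]
force: [1.9, 0.5, -0.5]
gripper_width: 60.1
time_s: 21.87
ee_pos: [382.9, 304.7, 208.7]
ee_rot: [179.5, 79.3, 173.2]
force: [0.6, -0.4, 0.7]
gripper_width: 60.0
[282.18699972 186.09049996] [281.62737208 167.23727815]
```

View pics/c10.png

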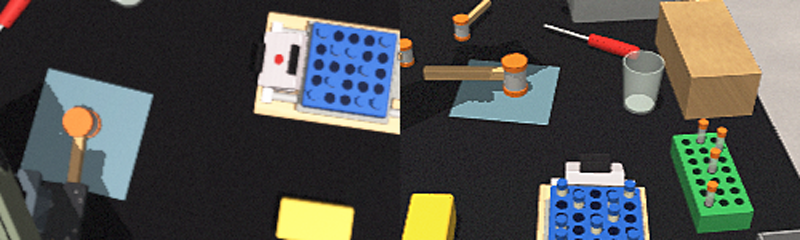

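The mallet stands upright and released on the mat, with its head at top (about (181,256)). No yellow shows at the pin, and the bystanders are in place. I'll check the rack and mallet once more, then hand in.

```bash
python3 - <<'E'
from h import *
for f in('t3','t10'):
    im=cv2.imread(f'pics/{f}.png');h=cv2.cvtColor(im,cv2.COLOR_BGR2HSV);m=cv2.inRange(h,np.array((105,150,40)),np.array((130,255,255)));m[:170]=0;m[290:]=0;m[:,:280]=0;m[:,450:]=0
    print(f,cv2.minAreaRect(cv2.findNonZero(cv2.morphologyEx(m,cv2.MORPH_CLOSE,np.ones((9,9)))))[0])
H=onz('top',181,256,68);print('mallet-mat',np.linalg.norm(H[:2]-[503.5,291]))
env.job_done()
E
```

```text
t3 (348.02001953125, 223.36000061035156)
t10 (348.0199890136719, 223.3599853515625)
mallet-mat 17.579062650047142
the job is handed in; nothing more can be done
```

I slid the carriage to its stop, drove the lock pin home with the mallet, stood the mallet back on its mat and handed the job in at about 22 s of the 61 s allowed. The hand-in gave no verdict.

- **Carriage:** the push levelled off at 33 N, against 4 N of sliding friction, and the pads slipped on the knob at the stop. The rack moved about 105 mm, less than the full 120 mm, so it probably did not start at zero. I estimate the slotted ear sits under the pin, and the rack has not shifted since.
- **Pin:** I gave it four quick blows. No yellow shows, and the red head's pixels did not change between the second blow and a later slow push of about 26 N with the mallet. That is twice the pin's resistance and it did not give. The red head moved slightly less in the picture than I expected for 14 mm, about 12 mm by pixels, but the push supports it being fully home. I did not measure the pin's speed directly.
- **Mallet:** it pitched about 11° in the grip over the blows. I tilted the tool twice to re-square it, which kept it an estimated 4° or so off the pin's axis, and allowed for the pitch when putting it down. It stands upright and released, with its head about 18 mm from the mat's centre.
- **Bystanders:** those visible in the last crop look unmoved. I did not measure any, and the wash bottle and jar were outside that crop.

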